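# Add the second slotted weight to the crown-cementing load stand

### The job

A crown is setting on its die under the load stand and needs more load: add the larger of the two slotted weights from the wooden board to the weight already on the spindle. Slide it sideways onto the flat-sided stem below the knob, let it down on the first weight and turn it gently clockwise (seen from above) under light pressure until it drops onto the key of the weight below and lies flat, its slot to the right of the stem and so clear of the other slot; then let go of it. Never push or press it against the spindle with more than 25 N, do not shift the die, and leave the smaller weight lying where it is.

Things in the scene. Friction and masses are not known exactly. Their poses are not given: they have to be found in the camera images.
- weight_large: The weight to add: the larger of two loose slotted steel discs lying 120 mm apart on the wooden board (top 12 mm above the worktop; either place). 64 mm across, 16 mm thick, about 0.33 kg. Origin: centre of its underside, z up; +x runs along its slot. Grip it across the rim at right angles to the slot, fingertips 3 mm above its underside.
- weight_large_slot (a point): Point in the large weight's slot, 26 mm from its centre along +x, 8 mm above its underside. The slot runs from the rim to the centre: 14 mm wide at the rim, 11 mm at the inner end, where a round bore of 17 mm diameter surrounds the centre.
- weight_large_keyway (a point): Point in the keyway of the large weight, 22 mm from its centre along -x, at its underside. The keyway is a radial groove in the underside, straight across from the slot, 8 mm wide, 4 mm deep, open from bore to rim. (Its own key, on its top 60 degrees anticlockwise of the slot, is 5 mm wide and 3 mm high and is not used here.)
- spindle: Load spindle: slides up and down freely, cannot turn, rests with its foot on the crown. Origin: on its axis, at the top face of its tray (54 mm across), 110 mm above the worktop. The stem rises from it: a 14 mm round bar with two flats, 8 mm across the flats, wide way along x, 0 to 50 mm above the origin; then a knob 24 mm in diameter, 50 to 60 mm, that does not pass the bore.
- spindle_entry (a point): Point on the spindle's axis 24 mm above its origin, same axes: the height for a weight's underside when it is slid on (between 20 and 32 mm). It comes from the -x side moving along +x, its slot pointing along +x within about 15 degrees. Once turned more than about 20 degrees it cannot slide off again. Slid fully in, the bore's end meets the stem about 1.5 mm past centred.
- spindle_seat (a point): Point on the axis at the top face of the first weight, 16 mm above the spindle's origin, same axes. The first weight, same pattern as the large one, stands fast on the tray. On its top face a raised radial key (5 mm wide, bevelled to 4 mm at its top, 3 mm high), from 15 to 29 mm off the axis, points 97 to 151 degrees anticlockwise of +x; its exact angle is not measured.
- stand: Grey load stand, fixed. Base plate 142 x 100 x 12 mm, guide arm and column behind the spindle up to 98 mm. Origin: on the worktop under the spindle's axis, x to the column. A weight slid on rests on the key at first, 3 mm above the seat; turned 0.5 to 1.45 rad clockwise its keyway meets the key (free play about 0.07 rad each way) and it drops those 3 mm, home on the seat.
- die: The die with its crown, loose, standing on the base plate under the spindle's foot: 24 x 24 mm at the bottom, 30 mm high. Origin: centre of its underside. It hardly yields; 3 to 5 N of downward pressure on the weight is enough for the turning.
- weight_small: The smaller slotted weight, not wanted: 48 mm across, 12 mm thick, loose on the board. Origin: centre of its underside.
Not all that is in view belongs to the job. Leave any orange, purple or yellow look-alike of the weight_large alone.

How it is judged:
By the outcome, as a careful person would: the job done as asked, in the order asked, and still so for the second after the job is handed in, with the robot touching nothing.
It also fails if it takes over 62 s, if anything falls off the work surface, if the arm or the gripper's body presses on something with over 40 N, if the wrist force passes 120 N, or if a joint passes its speed limit or range.

### The arm

A 7-joint arm with a two-finger parallel gripper is mounted at the origin on a cart in front of the work surface, level with it; the furniture and walls round the work are solid. World frame = base frame: x ahead of the robot, y to its left, z up, the work surface at z = 0. Lengths are in m, angles in rad, forces in N, time in s.
With the tool pointing down it reaches from about 0.425 to 0.925 m from the base axis. Payload 6.8 kg.
Tool frame: the origin (TCP) lies on the centre line of the jaws, within the pads' length; the fingertips stand ahead of it and the grasp point (between the pads) lies 11 mm behind it (r.tcp_to_tips is the z of the fingertips in the tool frame, in m); z points along the fingers, y is the line along which they close (so a half turn about z gives the same grasp; the last joint's range is limited). The gripper opens to 85 mm and grips with 20 to 120 N. Pads are 22 mm wide; open, the fingers measure 114 mm over their backs; the gripper's body (76 mm by 85 mm) begins 54 mm behind the grasp point. The pads swing forward as they close: fully open they stand 13 mm farther back than shut.
Start: joints at [-1.336, 0.477, 0.022, 1.555, -0.011, 1.109, -0.083], TCP at [0.227, 0.636, 0.209] pointing down, gripper open.
Joint ranges: [-2.96, 2.96], [-0.34, 2.1], [-1.41, 1.46], [0.24, 2.44], [-1.37, 4.51], [0.17, 1.92], [-2.96, 2.96]. Speed limits (rad/s): [2.39, 2.39, 3.14, 3.14, 3.14, 3.14, 3.14].

### API

Orientations are given as a rotation vector (axis times angle).
In Python, from bench import r, optics gives the robot as it stands.
- The arm moves only by the shell command python3 -m creep 'ROWS' [FORCE]. ROWS is a JSON object whose one key "rows" holds a list of rows, each a list of 7 numbers: the shift along the tool's x, y, z in units of 25 mm (1.0 is 25 mm), then the turn, a rotation vector about the tool's x, y, z in units of 8 degrees (1.0 is 8 degrees), then the finger opening in mm, from 0 to 85.4. A call has 1 to 10 rows; each row is the pose to reach, as a shift and turn from the pose commanded when the call began, along the tool's axes at that moment; what a row does not reach only later rows make up. A row lasts 1/8 s, in which the tool goes at most 62.5 mm and 10.7 degrees, less where a joint would pass 70% of its speed; a pose out of reach is approached as far as the arm can. A call with a gripper value outside its range is refused whole. The fingers move at their own pace and stop on an object; FORCE is the grip in N (left out, the last holds). Time passes only in rows, so rows that repeat a pose let the fingers close. It gives the time, the measured TCP pose, the force, the opening and the grip force at its end, in the units of the state.
- r.get_obs(): the state, without advancing time (a new reading comes with each control period).
- optics.grab_frame(name): name is "side" or "top" or "wrist"; returns a dict with "color" (400x640x3 uint8, blue, green, red), "K" (3x3 intrinsics, pixels), "R" (3x3) and "t" (3): a world point X has camera coordinates R X + t. Camera axes: x right, y down, z forward; pixel columns grow to the right and rows downward; lengths in m; the calibration is good to about 2 mm. A picture is of the moment at which its call begins. There is no depth.
- r.hand_in(): hands the job in; it is judged then, once.
The state is a dict: "clock": time; "joints": joint angles; "qvel": joint speeds; "tau": joint torques, N m; "tcp_pos": TCP position; "orientation": TCP orientation; "contact_force": force on the tool from outside, world axes, zero at the start; "moment": the same for the moment, N m; "grip_width": finger opening in m; "gripper_force": force on a finger pad.
Only numpy, scipy, OpenCV 4.12 (cv2) and the standard library are available. Lean on these libraries where they do the work, as an engineer would, in place of code of your own. Each camera call takes 0.05 s, during which the arm holds its last target. There are 200 camera calls.

## Working session

There is one attempt and no reset: what is moved stays moved. The work goes in short steps, Python scripts to look and compute and a shell command to move; the robot and the scene stay as the last step left them, time stands still between calls to the robot, and variables do not carry over. Pictures are saved under pics/ and viewed, at most 13 in all, crops included, and the job is handed in when it is done.

```bash
mkdir -p pics; ls; python3 - <<'E'
from bench import r, optics
import cv2, numpy as np
o=r.get_obs(); print({k:np.round(v,3) for k,v in o.items()}, r.tcp_to_tips)
for n in ["top","side"]:
    f=optics.grab_frame(n); cv2.imwrite(f"pics/{n}0.png",f["color"]); print(n,f["K"],f["R"],f["t"])
E
```

```text
pics
{'clock': np.float64(0.0), 'joints': array([-1.336,  0.478,  0.022,  1.556, -0.012,  1.109, -0.083]), 'qvel': array([-0.002, -0.002, -0.001,  0.   ,  0.001, -0.001, -0.001]), 'tau': array([ 0.0000e+00, -5.9646e+01,  1.6080e+00, -2.8120e+01,  1.3000e-02,
        9.0000e-03,  0.0000e+00]), 'tcp_pos': array([0.227, 0.635, 0.208]), 'orientation': array([-5.360e-01, -3.095e+00,  3.000e-03]), 'contact_force': array([ 0.616, -0.419, -0.092]), 'moment': array([-0.026,  0.039, -0.037]), 'gripper_force': np.float64(0.0), 'grip_width': np.float64(0.086)} 0.008
top [[474.97718691   0.         323.4703263 ]
 [  0.         474.97718691 196.70408118]
 [  0.           0.           1.        ]] [[-0.01336266 -0.99981547 -0.01380123]
 [-0.9834162   0.01563766 -0.1806877 ]
 [ 0.18087018  0.01115789 -0.98344368]] [0.24487041 0.4631435  1.32672216]
side [[393.06256641   0.         323.65078818]
 [  0.         393.06256641 201.89535856]
 [  0.           0.           1.        ]] [[ 0.99967299 -0.02393635  0.00899818]
 [-0.00778369 -0.62000787 -0.78455698]
 [ 0.02435837  0.78423038 -0.61999143]] [-0.47068454  0.22224852  0.96618773]
```

View pics/top0.png

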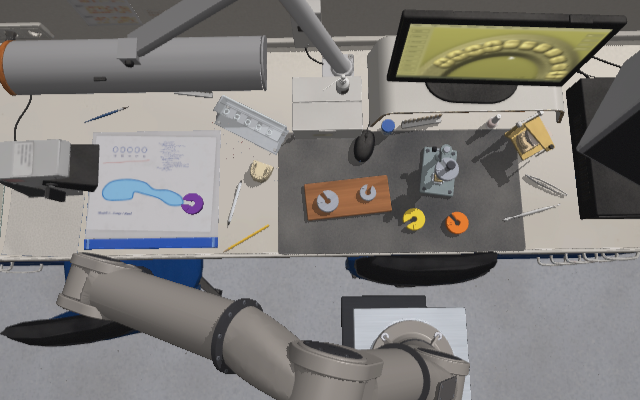

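View pics/side0.png

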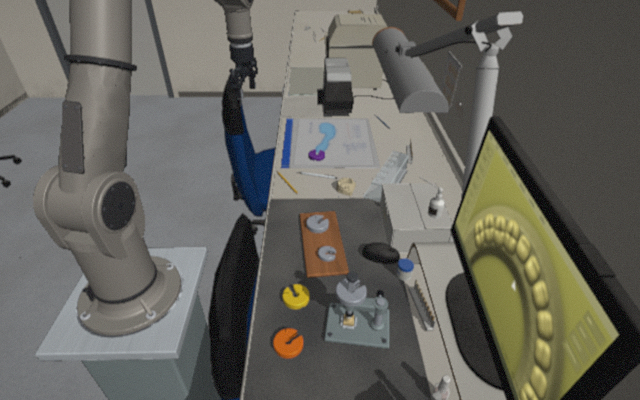

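Top view: large weight at about (328,202), small at (367,192), stand and spindle at about (440,170). Side view: weights at (317,224) and (327,254), spindle at (350,290). I'll zoom in on these.

```bash
cat > h.py <<'E'
import numpy as np, cv2
from bench import r, optics
from scipy.spatial.transform import Rotation as Ro
def ray(f,u,v,z):
    d=f["R"].T@np.linalg.inv(f["K"])@np.array([u,v,1.]); c=-f["R"].T@f["t"]
    return c+d*(z-c[2])/d[2]
def proj(f,X):
    p=f["K"]@(f["R"]@np.asarray(X,float)+f["t"]); return p[:2]/p[2]
E
python3 - <<'E'
from h import *
t=optics.grab_frame("top"); s=optics.grab_frame("side")
a=cv2.resize(t["color"][140:220,300:470],None,fx=4.7,fy=4.7,interpolation=cv2.INTER_CUBIC)
cv2.imwrite("pics/tc.png",a)
b=cv2.resize(s["color"][205:350,290:400],None,fx=4,fy=4,interpolation=cv2.INTER_CUBIC)
cv2.imwrite("pics/sc.png",b)
E
```

```text
(no output)
```

View pics/tc.png

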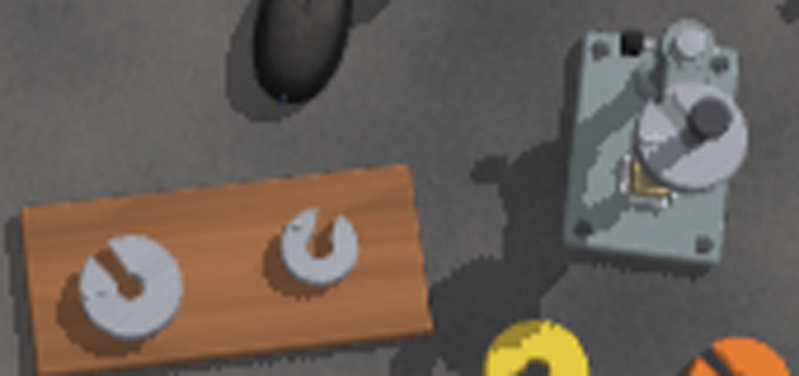

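View pics/sc.png

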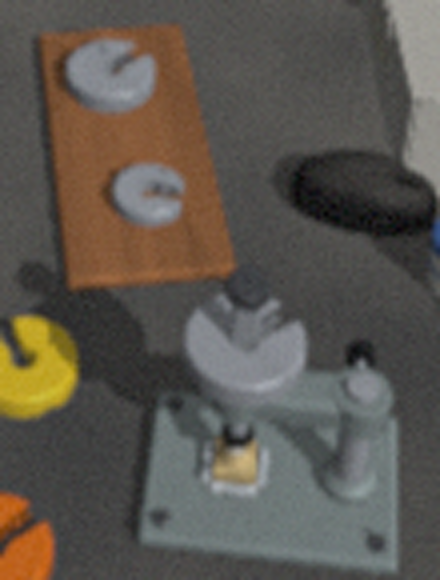

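The crops show the large weight on the left of the board, slot pointing up-left (about 35° anticlockwise of +x). The stand is yawed about -6°, and the first weight's slot is up-left at about 45°, so its key should be near 105°. Next come rough numbers.

```bash
cat >> h.py <<'E'
def grey(f,sat=40,lo=110):
    h=cv2.cvtColor(f["color"],cv2.COLOR_BGR2HSV); return ((h[...,1]<sat)&(h[...,2]>lo)).astype(np.uint8)
def blobs(f,roi,**k):
    m=grey(f,**k); u0,v0,u1,v1=roi; M=np.zeros_like(m); M[v0:v1,u0:u1]=m[v0:v1,u0:u1]
    return [c for c in cv2.findContours(M,cv2.RETR_EXTERNAL,cv2.CHAIN_APPROX_NONE)[0] if cv2.contourArea(c)>40]
E
python3 - <<'E'
from h import *
o=r.get_obs(); R=Ro.from_rotvec(o["orientation"]).as_matrix(); print("R",R.round(3))
w=optics.grab_frame("wrist"); print("wrist cam pos in tool", R.T@(-w["R"].T@w["t"]-o["tcp_pos"]), "axes in tool\n",(R.T@w["R"].T).round(3),w["K"][0,0])
for n,roi in [("top",(300,175,395,220)),("side",(300,205,340,265))]:
    f=optics.grab_frame(n)
    for c in blobs(f,roi):
        h=cv2.convexHull(c); (u,v),rad=cv2.minEnclosingCircle(h); M=cv2.moments(h); hu,hv=M["m10"]/M["m00"],M["m01"]/M["m00"]
        Mc=cv2.moments(c); cu,cv_=Mc["m10"]/Mc["m00"],Mc["m01"]/Mc["m00"]
        print(n,(u,v),rad,"hull",(hu,hv),ray(f,hu,hv,.028).round(4),"slotdir",np.degrees(np.arctan2(*(ray(f,hu,hv,.028)-ray(f,cu,cv_,.028))[[1,0]])))
f=optics.grab_frame("top")
# base plate corners (top z=.012), knob
for p in [(590,35),(740,50),(720,262),(565,245)]:
    print("corner",ray(f,300+p[0]/4.7,140+p[1]/4.7,.012).round(4))
print("knob",ray(f,300+709/4.7,140+117/4.7,.170).round(4))
s=optics.grab_frame("side"); print("knob side",ray(s,290+245/4,205+285/4,.170).round(4))
E
```

```text
R [[-0.942  0.336 -0.   ]
 [ 0.336  0.942 -0.001]
 [-0.    -0.001 -1.   ]]
wrist cam pos in tool [ 7.73247339e-02  1.30572923e-04 -1.64992943e-01] axes in tool
 [[-0.    -0.954 -0.301]
 [ 1.    -0.    -0.   ]
 [ 0.    -0.301  0.954]] 317.3074642497783
top (327.27947998046875, 200.51901245117188) 10.865235328674316 hull (327.4971098265896, 200.5775529865125) [0.4579 0.2267 0.028 ] slotdir 36.81793509015288
top (367.4473571777344, 192.13157653808594) 8.079078674316406 hull (367.53163361661944, 192.1548630783758) [0.4811 0.1094 0.028 ] slotdir -17.89089573345819
side (327.0, 253.0) 8.602425575256348 hull (327.0855148342059, 253.00872600349038) [0.482  0.0992 0.028 ] slotdir 3.0784831262841577
side (317.3783874511719, 223.05404663085938) 10.818516731262207 hull (317.70147492625364, 223.2843657817109) [0.4587 0.218  0.028 ] slotdir 61.2720713191622
corner [ 0.618 -0.07   0.012]
corner [ 0.6064 -0.1647  0.012 ]
corner [ 0.4693 -0.1435  0.012 ]
corner [ 0.4817 -0.0472  0.012 ]
knob [ 0.5235 -0.1005  0.17  ]
knob side [ 0.5224 -0.1047  0.17  ]
```

```bash
python3 -m creep '{"rows":[[-14.3,-12.4,1,0,0,-7.1,85],[-14.3,-12.4,1,0,0,-7.1,85],[-14.3,-12.4,1,0,0,-7.1,85],[-14.3,-12.4,1,0,0,-7.1,85],[-14.3,-12.4,1,0,0,-7.1,85],[-14.3,-12.4,1,0,0,-7.1,85],[-14.3,-12.4,2,0,0,-7.1,85],[-14.3,-12.4,2,0,0,-7.1,85],[-14.3,-12.4,2,0,0,-7.1,85],[-14.3,-12.4,2,0,0,-7.1,85]]}' 40; python3 - <<'E'
from h import *
o=r.get_obs(); R=Ro.from_rotvec(o["orientation"]).as_matrix(); print(o["tcp_pos"],R.round(3),o["joints"].round(2),o["clock"])
f=optics.grab_frame("wrist"); cv2.imwrite("pics/w1.png",f["color"])
E
```

```text
clock: 1.7
tcp_pos: [0.4593, 0.2243, 0.159]
orientation: [-1.001, 2.977, 0.001]
contact_force: [0.3, 0.4, 0.2]
grip_width: 0.085
gripper_force: 0.0
[0.45930497 0.22429659 0.15903408] [[-0.797 -0.604  0.   ]
 [-0.604  0.797  0.001]
 [-0.001  0.    -1.   ]] [-0.58  0.27  0.    1.99 -0.    0.88  1.64] 1.7
```

View pics/w1.png

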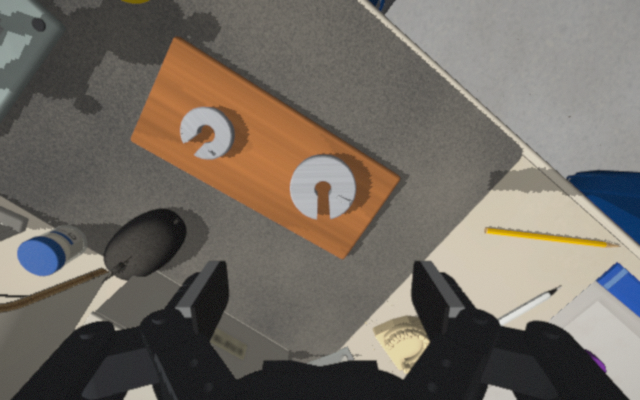

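The wrist view shows the large weight at (322,187) with its slot pointing down-image, and the small one at (206,133). I'll take a precise fit.

```bash
cat >> h.py <<'E'
from scipy.optimize import least_squares
def disc(f,c,z,rad=.032):
    """centre + slot angle of slotted disc, contour c rayed to its top plane z"""
    P=np.array([ray(f,u,v,z)[:2] for u,v in c[:,0]]); cam=(-f["R"].T@f["t"])[:2]
    x=np.array([ray(f,u,v,z)[:2] for u,v in cv2.convexHull(c)[:,0]]).mean(0)
    for _ in range(4):
        d=P-x; n=np.linalg.norm(d,axis=1); far=d@(x-cam)/np.linalg.norm(x-cam)/n
        s=(far>-.2)&(abs(n-rad)<.003)
        q=least_squares(lambda p:np.linalg.norm(P[s]-p[:2],axis=1)-p[2],[*x,rad],loss="soft_l1",f_scale=.001).x; x=q[:2]
    d=P-x; n=np.linalg.norm(d,axis=1); k=(n>.012)&(n<.027)
    a=np.arctan2(d[k].mean(0)[1],d[k].mean(0)[0])
    return x,q[2],np.degrees(a),s.sum(),k.sum()
E
python3 - <<'E'
from h import *
o=r.get_obs(); R=Ro.from_rotvec(o["orientation"]).as_matrix()
f=optics.grab_frame("wrist")
for c in blobs(f,(285,150,365,228)):
    x,q,a,n,k=disc(f,c,.028); print("wrist",x.round(4),q,a,n,k)
    d=R.T@(np.array([*x,.015+r.tcp_to_tips])-o["tcp_pos"]); print("move units",(d/.025).round(2),"turn world deg",a+180-np.degrees(np.arctan2(R[1,0],R[0,0])))
for n,roi in [("top",(300,175,350,220)),("side",(300,205,340,240))]:
    f=optics.grab_frame(n)
    for c in blobs(f,roi): print(n,disc(f,c,.028))
E
```

```text
wrist [0.4583 0.2278] 0.031103491535158987 38.3708378587488 90 30
move units [-0.04  0.11  5.45] turn world deg 361.12182336424667
top (array([ 1.76208022, 77.27466107]), np.float64(0.032), np.float64(nan), np.int64(0), np.int64(0))
top (array([0.52445301, 0.17130479]), np.float64(0.032), np.float64(134.65838445804354), np.int64(0), np.int64(13))
side (array([0.4580526 , 0.22488906]), np.float64(0.03058052517159702), np.float64(41.44050935919485), np.int64(21), np.int64(8))h.py:24: RuntimeWarning: Mean of empty slice.
  a=np.arctan2(d[k].mean(0)[1],d[k].mean(0)[0])
  ret = um.true_divide(
```

```bash
python3 -m creep '{"rows":[[-0.04,0.11,0.5,0,0,-0.14,74],[-0.04,0.11,2.5,0,0,-0.14,74],[-0.04,0.11,4.4,0,0,-0.14,74],[-0.04,0.11,4.8,0,0,-0.14,74],[-0.04,0.11,4.8,0,0,-0.14,74],[-0.04,0.11,4.8,0,0,-0.14,74]]}' 40; python3 - <<'E'
from h import *
print(r.tcp_to_tips,r.get_obs()["contact_force"])
f=optics.grab_frame("wrist"); cv2.imwrite("pics/w2.png",f["color"])
E
```

```text
clock: 2.65
tcp_pos: [0.4597, 0.2272, 0.0403]
orientation: [-1.029, 2.965, 0.001]
contact_force: [-0.2, 0.2, 0.9]
grip_width: 0.0742
gripper_force: 0.0
0.008 [-0.22425996  0.22240133  0.90838062]
```

View pics/w2.png

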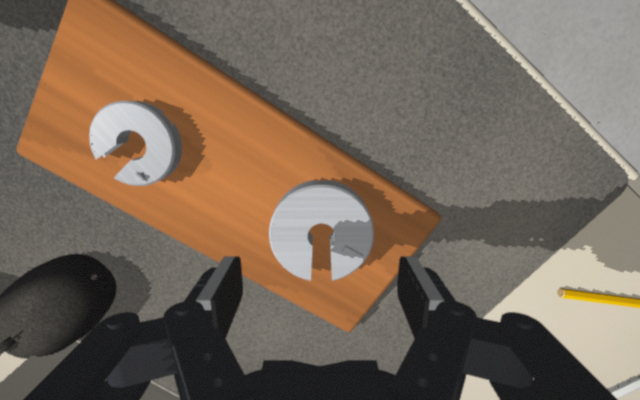

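The closer view shows the weight at (321,232), centred between the fingers (240 and 400 at row 258), slot towards them. The tips look higher than the nominal value suggests, so I'll descend in stages and check the tip height in the side view.

```bash
python3 - <<'E'
from h import *
o=r.get_obs(); R=Ro.from_rotvec(o["orientation"]).as_matrix()
f=optics.grab_frame("wrist")
for c in blobs(f,(262,175,380,290),sat=50,lo=95):
    x,q,a,n,k=disc(f,c,.028); print("wrist",x.round(4),q,a,n,k)
    d=R.T@(np.array([*x,.015+r.tcp_to_tips])-o["tcp_pos"]); print("move units",(d/.025).round(2),"turn world deg",a+180-np.degrees(np.arctan2(R[1,0],R[0,0])))
f=optics.grab_frame("side"); 
for zz in (.008,-.033): print(zz,[proj(f,o["tcp_pos"]+R@[0,y,zz]).round(0) for y in (.037,-.037)])
cv2.imwrite("pics/s2.png",cv2.resize(f["color"][130:270,250:390],None,fx=4,fy=4))
E
```

```text
wrist [0.4581 0.2275] 0.031410040116496854 38.53957081765295 143 46
move units [0.05 0.05 0.7 ] turn world deg 360.2570989027952
0.008 [array([310., 214.]), array([326., 227.])]
-0.033 [array([310., 203.]), array([326., 216.])]
```

View pics/s2.png

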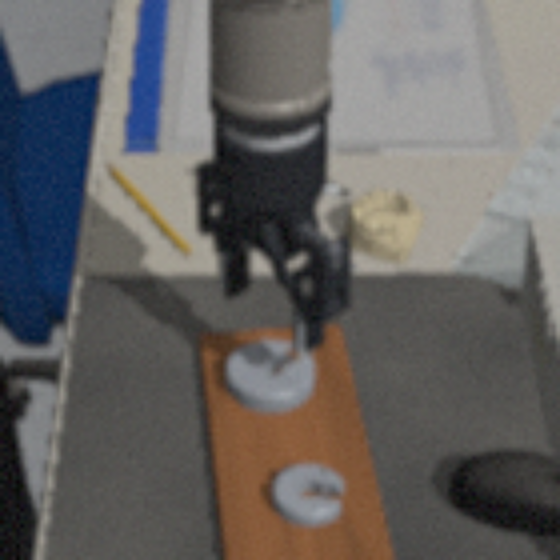

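The side view puts the tips at about (309,204) and (329,216). That matches a tool z of about -0.033 rather than +0.008, and the wrist view agrees. I'll descend in stages with force checks.

```bash
python3 -m creep '{"rows":[[0.05,0.05,0.3,0,0,0,74],[0.05,0.05,0.6,0,0,0,74],[0.05,0.05,0.6,0,0,0,74],[0.05,0.05,0.6,0,0,0,74]]}' 40; python3 - <<'E'
from h import *
o=r.get_obs(); R=Ro.from_rotvec(o["orientation"]).as_matrix(); print(o["tcp_pos"],o["contact_force"])
f=optics.grab_frame("side"); 
for zz in (.008,-.033): print(zz,[proj(f,o["tcp_pos"]+R@[0,y,zz]).round(0) for y in (.037,-.037)])
h=cv2.cvtColor(f["color"],cv2.COLOR_BGR2HSV)[...,2]
for u in (305,307,309,311,326,328,330): print(u,h[195:235,u])
E
```

```text
clock: 3.3
tcp_pos: [0.4567, 0.2266, 0.0236]
orientation: [1.03, -2.968, 0.0]
contact_force: [0.3, 0.4, 0.4]
grip_width: 0.0741
gripper_force: 0.0
[0.45667323 0.22656874 0.023619  ] [0.26704169 0.42900103 0.3713314 ]
0.008 [array([309., 218.]), array([325., 231.])]
-0.033 [array([309., 207.]), array([325., 220.])]
305 [ 34  23  31  61  63  53  55  48  50  50  58  51  51  63  80  88  86  83
  83  79  82  79  76  80  76  75  70  72  74  72  75  79  98 118 120 125
 127 127 131 127]
307 [ 36  38  23  28  28  29  27  26  19  30  27  31  25  35  69  84  87  82
  87  91  83  83  82  83 106 130 136 135 125 110  92  75  71  86 112 129
 136 136 132 132]
309 [ 25  35  30  21  25  28  32  27  32  25  18  21  35  68  83  86  90  97
 118 117 103  85  81  90 113 138 152 150 149 150 144 127 102  80  81  98
 121 131 136 132]
311 [ 31  47  82  83  67  59  60  57  54  50  50  67  76  88  89  90  87 102
 117 119 107  86  97  94  96 105 133 143 151 149 152 148 136 115 101  94
 100 125 135 136]
326 [ 49  40  36  41  35  33  36  26  30  50  59  61  63  49  41  30  28  29
  25  36  36  34  43  39  39  38  56  93 137 151 160 154 152 137 131 130
 135 134 133 136]
328 [ 68  57  46  38  40  26  34  31  34  29  33  20  28  37  16  27  21  32
  35  19  43  47  47  44  45  54  99 127 138 135 127 124 130 127 133 135
 138 134 131 135]
330 [ 84  73  71  61  53  50  43  43  53  48  44  47  50  47  45  56  52  45
  53  67  90  93  92  95  91 104 115 122 121 126 130 123 127 127 124 129
 131 127 129 133]
```

```bash
python3 -m creep '{"rows":[[-0.04,0.02,0.6,0,0,0,74],[-0.04,0.02,1.2,0,0,0,74],[-0.04,0.02,1.3,0,0,0,74],[-0.04,0.02,1.3,0,0,0,74]]}' 40; python3 - <<'E'
from h import *
o=r.get_obs(); R=Ro.from_rotvec(o["orientation"]).as_matrix(); print(o["tcp_pos"],o["contact_force"])
f=optics.grab_frame("side"); 
print([proj(f,o["tcp_pos"]+R@[0,y,-.033]).round(0) for y in (.037,-.037)])
h=cv2.cvtColor(f["color"],cv2.COLOR_BGR2HSV)[...,2]
for u in (325,327,329): print(u,h[205:240,u])
w=optics.grab_frame("wrist"); cv2.imwrite("pics/w3.png",w["color"])
E
```

```text
clock: 3.85
tcp_pos: [0.4569, 0.2274, -0.0092]
orientation: [1.03, -2.967, 0.0]
contact_force: [0.2, -0.2, -1.1]
grip_width: 0.0741
gripper_force: 0.0
[ 0.45691404  0.22742625 -0.0092276 ] [ 0.21154171 -0.22540914 -1.05084928]
[array([309., 216.]), array([325., 229.])]
325 [ 40  37  55  58  52  41  40  33  65  99 117 114  91  60  37  34  35  38
  42  48  66  74  74  62  62  69 107 130 135 138 135 140 138 136 140]
327 [ 58  43  36  35  36  30  16  33  28  41  54  52  37  31  29  20  24  38
  31  40  38  41  47  38  50  80 120 133 140 132 138 135 136 137 137]
329 [ 73  57  56  54  52  38  32  37  37  36  27  36  32  35  39  35  42  44
  42  59  66  66  64  73 103 125 132 135 136 132 137 141 143 141 139]
```

View pics/w3.png

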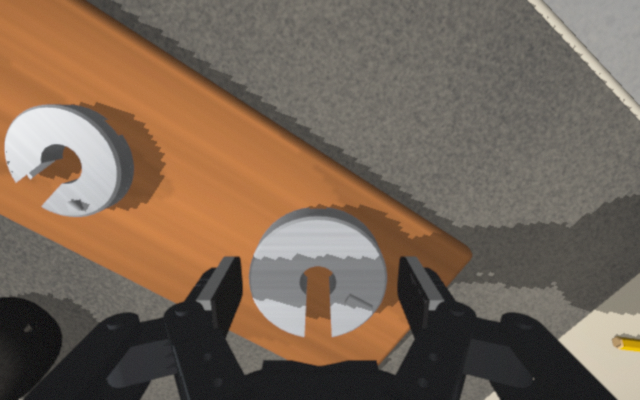

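The wrist view shows the weight at (318,278), flanked by the fingers at about top-face level. I'll go down another 9.5 mm and close.

```bash
python3 -m creep '{"rows":[[0,0,0.2,0,0,0,74],[-0.03,0,0.38,0,0,0,74],[-0.03,0,0.38,0,0,0,74],[-0.03,0,0.38,0,0,0,60],[-0.03,0,0.38,0,0,0,60],[-0.03,0,0.38,0,0,0,60],[-0.03,0,0.38,0,0,0,60],[-0.03,0,0.38,0,0,0,60]]}' 45; python3 - <<'E'
from h import *
o=r.get_obs(); print(o["tcp_pos"],o["contact_force"],o["grip_width"],o["gripper_force"])
E
```

```text
clock: 4.95
tcp_pos: [0.459, 0.2283, -0.0161]
orientation: [-1.028, 2.966, 0.0]
contact_force: [-3.8, -3.8, 23.5]
grip_width: 0.0625
gripper_force: 55.1
[ 0.45899387  0.22828249 -0.01608743] [-3.81367748 -3.76175692 23.45457182] 0.0624674564532872 55.060685273301715
```

The tips touched the board (23 N). I'll ease up about 5 mm and grip again with the tips 3 mm above the board.

```bash
python3 -m creep '{"rows":[[0,0,-0.1,0,0,0,70],[0,0,-0.22,0,0,0,70],[0,0,-0.22,0,0,0,70],[0,0,-0.22,0,0,0,60],[0,0,-0.22,0,0,0,60],[0,0,-0.22,0,0,0,60],[0,0,-0.22,0,0,0,60]]}' 40; python3 - <<'E'
from h import *
o=r.get_obs(); print(o["tcp_pos"],o["contact_force"],o["grip_width"],o["gripper_force"])
E
```

```text
clock: 5.82
tcp_pos: [0.4579, 0.228, -0.0123]
orientation: [1.03, -2.968, 0.0]
contact_force: [-1.9, -1.8, 8.0]
grip_width: 0.062
gripper_force: 45.2
[ 0.45786428  0.22805    -0.01231913] [-1.93966081 -1.77804159  7.99050505] 0.06204708373696318 45.16288304381305
```

```bash
python3 -m creep '{"rows":[[0,0,-1,0,0,0,60],[0,0,-3,0,0,0,60],[0,0,-5,0,0,0,60],[0,0,-7,0,0,0,60],[0.9,-2.4,-9.3,0,0,1,60],[1.7,-4.6,-9.3,0,0,2,60],[2.5,-6.9,-9.3,0,0,3,60],[3.3,-9.2,-9.3,0,0,4,60],[4.1,-11.4,-9.3,0,0,5,60],[4.81,-13.4,-9.3,0,0,5.81,60]]}' 40;  python3 - <<'E'
from h import *
o=r.get_obs(); print(o["contact_force"],o["grip_width"],o["joints"].round(2))
E
```

```text
clock: 7.08
tcp_pos: [0.5705, -0.1112, 0.2189]
orientation: [-0.23, -3.131, -0.0]
contact_force: [1.4, 0.5, -2.6]
grip_width: 0.062
gripper_force: 50.1
[ 1.40419155  0.50076667 -2.60539056] 0.06204877093761516 [-0.18  0.32  0.33  1.79 -0.12  1.05  1.62]
```

```bash
python3 -m creep '{"rows":[[0,0,0,0,0,0,60],[0,0,0,0,0,0,60]]}'; python3 - <<'E'
from h import *
f=optics.grab_frame("wrist"); cv2.imwrite("pics/w4.png",f["color"])
E
```

```text
clock: 7.32
tcp_pos: [0.5701, -0.1088, 0.2186]
orientation: [-0.224, -3.131, -0.001]
contact_force: [-0.1, 0.8, -3.0]
grip_width: 0.062
gripper_force: 50.1
```

View pics/w4.png

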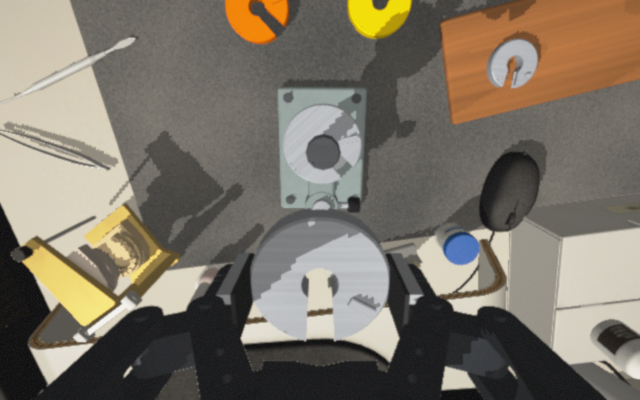

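The wrist view shows the knob at about (323,152), the first weight around (322,145), base-plate corners at (279,88), (366,90), (365,208) and (281,208), and the held weight at (320,278) with its slot pointing straight down. Now I'll work out precise numbers.

```bash
python3 - <<'E'
from h import *
o=r.get_obs(); R=Ro.from_rotvec(o["orientation"]).as_matrix(); T=o["tcp_pos"]
f=optics.grab_frame("wrist"); g=cv2.cvtColor(f["color"],cv2.COLOR_BGR2GRAY); hs=cv2.cvtColor(f["color"],cv2.COLOR_BGR2HSV)
tool=lambda X:R.T@(np.asarray(X)-T)
# knob
m=np.zeros_like(g); m[125:180,298:348]=(g[125:180,298:348]<85)
c=max(cv2.findContours(m,cv2.RETR_EXTERNAL,cv2.CHAIN_APPROX_NONE)[0],key=cv2.contourArea); (u,v),rad=cv2.minEnclosingCircle(c)
M=cv2.moments(c); print("knob px",u,v,rad,M["m10"]/M["m00"],M["m01"]/M["m00"]); K=ray(f,M["m10"]/M["m00"],M["m01"]/M["m00"],.170); print("knob",K,"tool",tool(K)*1e3, "rad mm",rad/317*(f["R"]@K+f["t"])[2]*1e3)
# first weight disc top z=.126
P=np.argwhere(cv2.Canny(g,40,110)>0)[:,::-1]
def ring(z,c0,rad,tol,cond=lambda d:d[:,0]>-9):
    X=np.array([ray(f,a,b,z)[:2] for a,b in P]); x=np.array(c0[:2])
    for t in (2*tol,tol,tol):
        d=X-x; n=np.linalg.norm(d,axis=1); s=(abs(n-rad)<t)&cond(d@R[:2,:2])
        x=least_squares(lambda p:np.linalg.norm(X[s]-p,axis=1)-rad,x,loss="soft_l1",f_scale=.0007).x
    return x,s.sum()
x,n=ring(.126,K,.032,.002); print("first weight",x,n,"tool",tool([*x,.126])*1e3)
# base plate orientation
m=((hs[...,0]>70)&(hs[...,0]<105)&(hs[...,1]>12)&(hs[...,1]<70)&(g>90)).astype(np.uint8); mm=np.zeros_like(m); mm[80:200,270:372]=m[80:200,270:372]
Q=np.argwhere(mm>0)[:,::-1]; L=[Q[Q[:,1]==v,0] for v in range(97,180)]
for e,nm in ((np.min,"left"),(np.max,"right")):
    W=np.array([ray(f,e(l),v,.012)[:2] for v,l in zip(range(97,180),L) if len(l)>10])
    q=cv2.fitLine(W.astype(np.float32),cv2.DIST_HUBER,0,.001,.001).ravel(); print(nm,np.degrees(np.arctan2(q[1],q[0])),q[2:])
# held weight
zt=T[2]+.0403; x,n=ring(zt,T,.032,.0015); print("held",n,"tool",tool([*x,zt])*1e3)
X=np.array([tool(ray(f,a,b,zt))[:2] for a,b in P])*1e3
for sg in (1,-1):
    s=(X[:,0]<-12)&(X[:,0]>-29)&(abs(X[:,1]*sg-6.3)<2.5); print("slot edge",sg,s.sum(),np.polyfit(X[s,0],X[s,1],1))
print("toolx angle",np.degrees(np.arctan2(R[1,0],R[0,0])))
E
```

```text
knob px 322.0887145996094 150.35386657714844 16.379335403442383 323.7784946236559 139.3075268817204
knob [ 0.5165453  -0.09714621  0.17      ] tool [54.57395653  2.98920906 48.94346894] rad mm 10.895373015004129
first weight [ 0.51376827 -0.09597308] 167 tool [57.3947569   3.72937137 92.95009785]
left -8.868847 [ 0.51938105 -0.14829138]
right -8.271343 [ 0.5346812 -0.0525932]
held 592 tool [ -0.34911268  -0.37414474 -40.30110464]
slot edge 1 35 [-0.13216599  3.66925204]
slot edge -1 33 [ 0.09302748 -3.94884026]
toolx angle 171.91354622198563
```

```bash
python3 - <<'E'
from h import *
o=r.get_obs(); R=Ro.from_rotvec(o["orientation"]).as_matrix(); T=o["tcp_pos"]
f=optics.grab_frame("wrist"); g=cv2.cvtColor(f["color"],cv2.COLOR_BGR2GRAY)
print(g[152,300:350],g[130:175,323])
a=cv2.resize(g[120:185,285:365],None,fx=6,fy=6,interpolation=cv2.INTER_CUBIC)
h=cv2.HoughCircles(a,cv2.HOUGH_GRADIENT,1,40,param1=90,param2=12,minRadius=85,maxRadius=125)
for u,v,q in h[0][:3]:
    u,v=285+(u-2.5)/6,120+(v-2.5)/6; print(u,v,q/6, (R.T@(ray(f,u,v,.170)-T)*1e3).round(1))
E
```

```text
[190 187 184 163 118  91  91  88  91  87  89  90  89  90  91  89  90  89
  89  89  91  89  91  90  89  90  90  89  91  89  89  88  91  89  89  88
  78  75 115 172 190 192 193 192 192 194 193 193 191 190] [156 134 126 113  80  57  60  74  87  91  89  92  93  91  89  88  89  89
  88  89  88  87  90  89  90  90  89  88  91  90  89  89  89  91  91  90
  90  93 115 154 185 195 195 195 193]
321.0 151.66667 17.1 [46.3  1.1 49.2]
```

```bash
python3 -m creep '{"rows":[[2.2,0.04,0,0,0,0,60],[4.7,0.04,0,0,0,0,60],[4.7,0.04,-0.2,0,0,0,60],[4.7,0.04,2,0,0,0,60],[4.7,0.04,4.3,0,0,0,60],[4.7,0.04,4.3,0,0,0,60],[4.7,0.04,4.3,0,0,0,60]]}'; python3 - <<'E'
from h import *
o=r.get_obs(); print(o["tcp_pos"],o["contact_force"])
f=optics.grab_frame("side"); T=o["tcp_pos"]
cv2.imwrite("pics/s5.png",cv2.resize(f["color"][210:340,270:400],None,fx=4.5,fy=4.5,interpolation=cv2.INTER_CUBIC))
for z in (.126,.142,.160): print(z,((proj(f,[.5235,-.1015,z])-[270,210])*4.5).round())
print("held top pred",((proj(f,[T[0],T[1],T[2]+.0403])-[270,210])*4.5).round())
E
```

```text
clock: 8.35
tcp_pos: [0.4564, -0.0914, 0.114]
orientation: [0.223, 3.131, 0.0]
contact_force: [0.2, -0.4, -3.1]
grip_width: 0.0622
gripper_force: 50.5
[ 0.4564383  -0.09141547  0.11395517] [ 0.22537683 -0.4366081  -3.09598228]
0.126 [362. 356.]
0.142 [364. 333.]
0.16 [366. 307.]
held top pred [218. 301.]
```

View pics/s5.png

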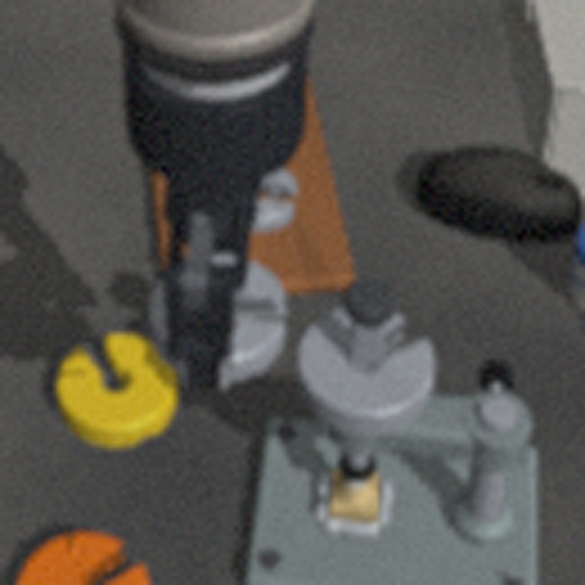

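The side view shows the held weight level at about (220,315), slot facing the spindle, and its height lies between the first weight and the knob (370,290). I'll slide it in step by step, watching the force.

```bash
python3 -m creep '{"rows":[[-0.5,0,0,0,0,0,60],[-1,0,0,0,0,0,60],[-1.2,0,0,0,0,0,60],[-1.4,0,0,0,0,0,60],[-1.6,0,0,0,0,0,60],[-1.8,0,0,0,0,0,60],[-1.8,0,0,0,0,0,60]]}'
```

```text
clock: 9.28
tcp_pos: [0.4997, -0.0981, 0.1123]
orientation: [0.225, 3.133, -0.0]
contact_force: [0.2, 1.0, -5.4]
grip_width: 0.0616
gripper_force: 50.5
```

```bash
python3 -m creep '{"rows":[[-0.1,0,0,0,0,0,60],[-0.2,0,0,0,0,0,60],[-0.3,0,0,0,0,0,60],[-0.4,0,0,0,0,0,60],[-0.5,0,0,0,0,0,60],[-0.5,0,0,0,0,0,60]]}'
```

```text
clock: 10.02
tcp_pos: [0.5119, -0.0998, 0.1123]
orientation: [0.225, 3.133, 0.0]
contact_force: [0.1, 0.5, -4.4]
grip_width: 0.0618
gripper_force: 50.5
```

```bash
python3 -m creep '{"rows":[[-0.08,0,0,0,0,0,60],[-0.16,0,0,0,0,0,60],[-0.24,0,0,0,0,0,60],[-0.32,0,0,0,0,0,60],[-0.4,0,0,0,0,0,60],[-0.46,0,0,0,0,0,60],[-0.46,0,0,0,0,0,60]]}'
```

```text
clock: 10.9
tcp_pos: [0.5233, -0.1015, 0.1123]
orientation: [0.225, 3.133, -0.0]
contact_force: [-0.1, -0.1, -3.6]
grip_width: 0.0622
gripper_force: 50.4
```

```bash
python3 -m creep '{"rows":[[-0.03,0,0,0,0,0,60],[-0.06,0,0,0,0,0,60],[-0.06,0,0,0,0,0,60]]}'
```

```text
clock: 11.28
tcp_pos: [0.5246, -0.1017, 0.1123]
orientation: [0.225, 3.133, -0.0]
contact_force: [0.2, 0.6, -3.9]
grip_width: 0.0617
gripper_force: 50.4
```

```bash
python3 -m creep '{"rows":[[-0.03,0,0,0,0,0,60],[-0.03,0,0,0,0,0,60]]}'
```

```text
clock: 11.52
tcp_pos: [0.525, -0.1017, 0.1122]
orientation: [-0.225, -3.133, -0.0]
contact_force: [-1.2, 1.2, -2.7]
grip_width: 0.062
gripper_force: 50.5
```

```bash
python3 -m creep '{"rows":[[-0.03,0,0,0,0,0,60],[-0.03,0,0,0,0,0,60]]}'
```

```text
clock: 11.78
tcp_pos: [0.5253, -0.1016, 0.112]
orientation: [-0.224, -3.132, -0.001]
contact_force: [-4.1, 1.5, -2.5]
grip_width: 0.0619
gripper_force: 50.6
```

```bash
python3 -m creep '{"rows":[[0.1,0,0,0,0,0,60],[0.1,0.03,0,0,0,0,60],[0.1,0.05,0,0,0,0,60],[0.1,0.05,0,0,0,0,60]]}'; python3 -m creep '{"rows":[[0,-0.03,0,0,0,0,60],[0,-0.07,0,0,0,0,60],[0,-0.1,0,0,0,0,60],[0,-0.1,0,0,0,0,60]]}'
```

```text
clock: 12.28
tcp_pos: [0.5241, -0.1003, 0.1124]
orientation: [0.225, 3.133, -0.0]
contact_force: [-0.3, 0.1, -3.5]
grip_width: 0.0617
gripper_force: 50.5
clock: 12.78
tcp_pos: [0.5236, -0.1019, 0.1123]
orientation: [0.223, 3.134, 0.001]
contact_force: [0.3, 4.4, -4.3]
grip_width: 0.0622
gripper_force: 50.4
```

```bash
python3 -m creep '{"rows":[[0.02,0.07,0,0,0,0,60],[0.02,0.07,0.08,0,0,0,60],[0.02,0.07,0.16,0,0,0,60],[0.02,0.07,0.22,0,0,0,60],[0.02,0.07,0.22,0,0,0,60]]}'; python3 -m creep '{"rows":[[0,0,0.03,0,0,0,60],[0,0,0.03,0,0,0,60]]}'
```

```text
clock: 13.4
tcp_pos: [0.523, -0.1012, 0.1066]
orientation: [-0.225, -3.133, 0.0]
contact_force: [0.5, -1.0, -4.7]
grip_width: 0.0624
gripper_force: 50.5
clock: 13.65
tcp_pos: [0.5231, -0.101, 0.106]
orientation: [-0.225, -3.134, 0.0]
contact_force: [-0.7, -0.2, -3.9]
grip_width: 0.0622
gripper_force: 50.5
```

```bash
python3 -m creep '{"rows":[[0,0,0.03,0,0,0,60],[0,0,0.03,0,0,0,60]]}'
```

```text
clock: 13.9
tcp_pos: [0.5231, -0.101, 0.1053]
orientation: [-0.225, -3.134, -0.0]
contact_force: [0.7, 0.2, -2.7]
grip_width: 0.062
gripper_force: 50.5
```

```bash
for i in 1; do python3 -m creep '{"rows":[[0,0,0.04,0,0,0,60],[0,0,0.04,0,0,0,60]]}'; done
```

```text
clock: 14.15
tcp_pos: [0.5233, -0.101, 0.1046]
orientation: [0.225, 3.133, 0.0]
contact_force: [-1.3, 0.1, 1.5]
grip_width: 0.0621
gripper_force: 51.0
```

```bash
python3 -m creep '{"rows":[[0,0,0.03,0,0,0,60],[0,0,0.03,0,0,0,60]]}'
```

```text
clock: 14.4
tcp_pos: [0.5235, -0.101, 0.1044]
orientation: [0.225, 3.133, 0.001]
contact_force: [-2.3, 0.6, 7.6]
grip_width: 0.0618
gripper_force: 51.8
```

It rests on the key (underside about 0.129). I'll ease to about 4 N and start turning clockwise.

```bash
python3 -m creep '{"rows":[[0.01,0,-0.015,0,0,0,60],[0.01,0,-0.015,0,0,0.5,60],[0.01,0,-0.015,0,0,1,60],[0.01,0,-0.015,0,0,1.5,60],[0.01,0,-0.015,0,0,2,60],[0.01,0,-0.015,0,0,2,60]]}'
```

```text
clock: 15.15
tcp_pos: [0.5222, -0.0992, 0.1043]
orientation: [-0.657, -3.07, -0.003]
contact_force: [-5.0, 4.4, 8.1]
grip_width: 0.0622
gripper_force: 51.9
```

```bash
python3 -m creep '{"rows":[[0,0,0,0,0,0.5,60],[0,0,0,0,0,1,60],[0,0,0,0,0,1.5,60],[0,0,0,0,0,1.5,60]]}'
```

```text
clock: 15.65
tcp_pos: [0.5235, -0.0993, 0.1043]
orientation: [0.974, 2.987, 0.003]
contact_force: [-0.8, 4.4, 4.1]
grip_width: 0.0623
gripper_force: 49.3
```

```bash
python3 -m creep '{"rows":[[0,-0.02,0,0,0,0.25,60],[0,-0.02,0,0,0,0.5,60],[0,-0.02,0,0,0,0.5,60]]}'
```

```text
clock: 16.02
tcp_pos: [0.5237, -0.1006, 0.1042]
orientation: [1.079, 2.949, 0.002]
contact_force: [0.9, 6.4, 2.9]
grip_width: 0.0623
gripper_force: 49.2
```

```bash
python3 -m creep '{"rows":[[0,0,0,0,0,0.25,60],[0,0,0,0,0,0.5,60],[0,0,0,0,0,0.5,60]]}'
```

```text
clock: 16.4
tcp_pos: [0.5238, -0.1008, 0.1042]
orientation: [1.181, 2.909, 0.002]
contact_force: [1.2, 5.6, 2.7]
grip_width: 0.0616
gripper_force: 49.2
```

```bash
python3 -m creep '{"rows":[[0,0,0,0,0,0.25,60],[0,0,0,0,0,0.5,60],[0,0,0,0,0,0.5,60]]}'
```

```text
clock: 16.77
tcp_pos: [0.5238, -0.1007, 0.1042]
orientation: [1.282, 2.867, 0.002]
contact_force: [1.7, 4.8, 2.0]
grip_width: 0.0618
gripper_force: 49.2
```

```bash
python3 -m creep '{"rows":[[0.016,0.015,0.01,0,0,0.25,60],[0.016,0.015,0.01,0,0,0.5,60],[0.016,0.015,0.01,0,0,0.5,60]]}'
```

```text
clock: 17.15
tcp_pos: [0.5238, -0.1004, 0.1041]
orientation: [1.382, 2.819, 0.002]
contact_force: [2.2, 4.3, 3.7]
grip_width: 0.0616
gripper_force: 49.3
```

```bash
python3 -m creep '{"rows":[[0,0,0,0,0,0.25,60],[0,0,0,0,0,0.5,60],[0,0,0,0,0,0.5,60]]}'
```

```text
clock: 17.52
tcp_pos: [0.5238, -0.1002, 0.1041]
orientation: [1.48, 2.769, 0.002]
contact_force: [2.3, 5.6, 3.5]
grip_width: 0.0614
gripper_force: 49.3
```

```bash
python3 -m creep '{"rows":[[0,0,0,0,0,0.25,60],[0,0,0,0,0,0.5,60],[0,0,0,0,0,0.5,60]]}'
```

```text
clock: 17.9
tcp_pos: [0.5238, -0.1002, 0.1041]
orientation: [1.575, 2.716, 0.002]
contact_force: [2.5, 6.0, 3.3]
grip_width: 0.0621
gripper_force: 49.3
```

```bash
python3 -m creep '{"rows":[[0,0,0,0,0,0.25,60],[0,0,0,0,0,0.4,60],[0,0,0,0,0,0.4,60]]}'
```

```text
clock: 18.27
tcp_pos: [0.5239, -0.1001, 0.1041]
orientation: [1.651, 2.671, 0.002]
contact_force: [1.8, 5.7, 3.2]
grip_width: 0.062
gripper_force: 49.3
```

```bash
python3 -m creep '{"rows":[[0,0,0,0,0,0.25,60],[0,0,0,0,0,0.4,60],[0,0,0,0,0,0.4,60]]}'
```

```text
clock: 18.65
tcp_pos: [0.5239, -0.1001, 0.1041]
orientation: [1.724, 2.624, 0.002]
contact_force: [2.7, 5.7, 3.5]
grip_width: 0.0621
gripper_force: 49.2
```

```bash
python3 -m creep '{"rows":[[0,0,0,0,0,0.25,60],[0,0,0,0,0,0.4,60],[0,0,0,0,0,0.4,60]]}'
```

```text
clock: 19.02
tcp_pos: [0.5239, -0.1001, 0.104]
orientation: [1.797, 2.575, 0.002]
contact_force: [2.7, 6.0, 2.2]
grip_width: 0.0624
gripper_force: 49.2
```

```bash
python3 -m creep '{"rows":[[0,0,0,0,0,0.25,60],[0,0,0,0,0,0.4,60],[0,0,0,0,0,0.4,60]]}'
```

```text
clock: 19.4
tcp_pos: [0.524, -0.1002, 0.1041]
orientation: [1.868, 2.524, 0.003]
contact_force: [2.7, 5.2, 2.7]
grip_width: 0.0619
gripper_force: 49.2
```

```bash
python3 -m creep '{"rows":[[0,0,0,0,0,0.25,60],[0,0,0,0,0,0.4,60],[0,0,0,0,0,0.4,60]]}'
```

```text
clock: 19.77
tcp_pos: [0.524, -0.1002, 0.104]
orientation: [1.938, 2.471, 0.003]
contact_force: [2.1, 4.4, 3.3]
grip_width: 0.062
gripper_force: 49.2
```

```bash
python3 -m creep '{"rows":[[0,0,0,0,0,0.25,60],[0,0,0,0,0,0.4,60],[0,0,0,0,0,0.4,60]]}'; python3 - <<'E'
from h import *
o=r.get_obs(); print(o["joints"].round(2),o["moment"])
f=optics.grab_frame("wrist"); cv2.imwrite("pics/w6.png",f["color"])
a=cv2.imread("pics/w4.png"); cv2.imwrite("pics/w4c.png",np.hstack([cv2.resize(a[95:200,270:380],(400,382),interpolation=cv2.INTER_CUBIC),cv2.resize(f["color"][190:355,235:405],(400,382),interpolation=cv2.INTER_CUBIC)]))
E
```

```text
clock: 20.15
tcp_pos: [0.5241, -0.1001, 0.104]
orientation: [2.006, 2.416, 0.003]
contact_force: [3.9, 5.1, 2.0]
grip_width: 0.0619
gripper_force: 49.1
[-0.41  0.43  0.61  2.02 -0.35  0.79  0.59] [ 1.28762669 -0.70601235  0.08415992]
```

View pics/w4c.png

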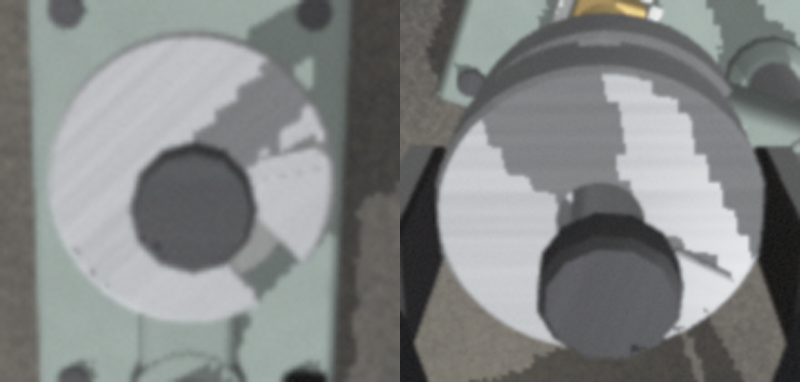

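In the left half of the view, the first weight's slot points lower right (about 41°) and its key lies at about 100°. The drop should therefore come at about 80° of turn, and I'm at 71°. In the right half the held weight lies around the stem, below the knob.

```bash
python3 -m creep '{"rows":[[0,0,0.01,0,0,0.25,60],[0,0,0.01,0,0,0.45,60],[0,0,0.01,0,0,0.45,60]]}'
```

```text
clock: 20.58
tcp_pos: [0.5241, -0.1001, 0.1038]
orientation: [2.081, 2.351, 0.003]
contact_force: [3.4, 4.9, 2.3]
grip_width: 0.0619
gripper_force: 49.2
```

```bash
python3 -m creep '{"rows":[[0,0,0,0,0,0.15,60],[0,0,0,0,0,0.3,60],[0,0,0,0,0,0.3,60]]}'
```

```text
clock: 20.95
tcp_pos: [0.5242, -0.1002, 0.1036]
orientation: [2.13, 2.307, 0.003]
contact_force: [4.8, 5.1, -0.4]
grip_width: 0.0623
gripper_force: 50.8
```

```bash
python3 -m creep '{"rows":[[0,0,0,0,0,0.15,60],[0,0,0,0,0,0.25,60],[0,0,0,0,0,0.25,60]]}'
```

```text
clock: 21.32
tcp_pos: [0.5242, -0.1001, 0.1036]
orientation: [2.169, 2.27, 0.003]
contact_force: [4.8, 5.9, -0.7]
grip_width: 0.0615
gripper_force: 50.8
```

The vertical force fell, so the keyway is meeting the key. I'll lower gently.

```bash
python3 -m creep '{"rows":[[0,0,0.03,0,0,0,60],[0,0,0.05,0,0,0,60],[0,0,0.05,0,0,0,60]]}'
```

```text
clock: 21.7
tcp_pos: [0.5245, -0.1007, 0.1025]
orientation: [2.169, 2.269, 0.003]
contact_force: [5.1, 5.2, -0.3]
grip_width: 0.0618
gripper_force: 50.9
```

```bash
python3 -m creep '{"rows":[[0,0,0.03,0,0,0,60],[0,0,0.03,0,0,0,60]]}'
```

```text
clock: 21.95
tcp_pos: [0.5246, -0.1009, 0.1018]
orientation: [2.169, 2.268, 0.003]
contact_force: [5.4, 3.9, -0.5]
grip_width: 0.0624
gripper_force: 50.9
```

```bash
python3 -m creep '{"rows":[[0,0,0.025,0,0,0,60],[0,0,0.025,0,0,0,60]]}'
```

```text
clock: 22.2
tcp_pos: [0.5246, -0.1009, 0.1017]
orientation: [2.169, 2.269, 0.003]
contact_force: [3.3, 4.3, 5.3]
grip_width: 0.0619
gripper_force: 51.7
```

```bash
python3 -m creep '{"rows":[[0,0,0.025,0,0,0,60],[0,0,0.025,0,0,0,60]]}'
```

```text
clock: 22.45
tcp_pos: [0.5246, -0.1009, 0.1016]
orientation: [2.17, 2.269, 0.004]
contact_force: [2.2, 4.3, 11.7]
grip_width: 0.0618
gripper_force: 52.5
```

```bash
python3 -m creep '{"rows":[[0.015,0.01,-0.03,0,0,0,60],[0.015,0.01,-0.03,0,0,0,64],[0.015,0.01,-0.03,0,0,0,70],[0.015,0.01,-0.03,0,0,0,80],[0.015,0.01,-0.03,0,0,0,84],[0.015,0.01,-0.03,0,0,0,84]]}'
```

```text
clock: 23.2
tcp_pos: [0.5226, -0.1006, 0.1008]
orientation: [-2.171, -2.271, 0.001]
contact_force: [0.3, -0.8, 0.2]
grip_width: 0.084
gripper_force: 0.0
```

```bash
python3 -m creep '{"rows":[[0,0,-0.3,0,0,0,84],[0,0,-0.8,0,0,0,84],[0,0,-1.6,0,0,0,84],[0,0,-3,0,0,0,84],[0,0,-4.6,0,0,0,84],[1.2,0,-4.6,0,0,0,84],[2.2,0,-4.6,0,0,0,84],[2.2,0,-4.6,0,0,0,84],[2.2,0,-4.6,0,0,0,84]]}'; python3 - <<'E'
from h import *
f=optics.grab_frame("wrist"); s=optics.grab_frame("side"); t=optics.grab_frame("top")
u,v=proj(f,[.5235,-.101,.145]).astype(int); print(u,v)
a=f["color"][max(0,v-90):v+90,max(0,u-90):u+90]
cv2.imwrite("pics/end.png",np.hstack([cv2.resize(a,(400,400),interpolation=cv2.INTER_CUBIC),cv2.resize(s["color"][240:350,300:410],(400,400),interpolation=cv2.INTER_CUBIC)]))
E
```

```text
clock: 24.32
tcp_pos: [0.5204, -0.0464, 0.2165]
orientation: [2.171, 2.27, 0.0]
contact_force: [-0.5, 0.4, 0.9]
grip_width: 0.0842
gripper_force: 0.0
320 268
```

View pics/end.png

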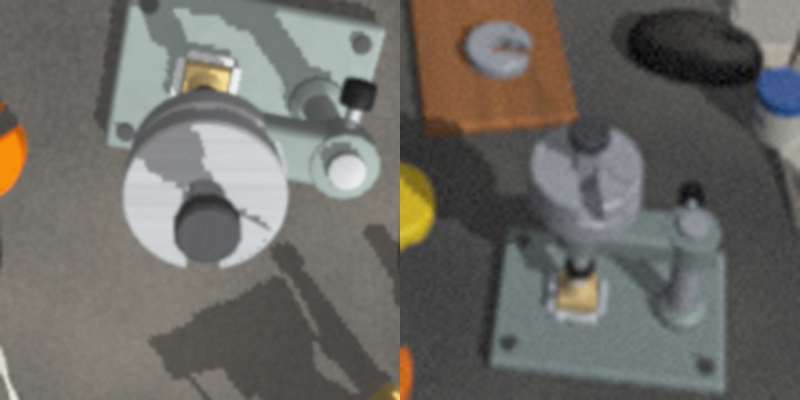

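Both views show the large weight flat on the first one. Its slot points to the right (-y), the die is under the foot, the small weight is untouched and the gripper is clear.

```bash
python3 -c "
from bench import r
print(r.hand_in())"
```

```text
the job is handed in; nothing more can be done
None
```

The large weight is on the spindle, keyed and lying flat on the first weight with its slot to the right, and it has been let go. I handed the job in at about 24 s; its outcome was not reported back. Contact readings at the spindle peaked at about 12 N, and the last views showed the die in place under the foot and the small weight still on the board.

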